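Clamp the storage jar and unscrew its stuck lid

ROBOT

A 7-joint arm with a two-finger parallel gripper is mounted at the origin on the work surface. World frame = base frame: x ahead of the robot, y to its left, z up, the work surface at z = 0. Lengths are in m, angles in rad, forces in N, time in s.
With the tool pointing down it reaches from about 0.4 to 0.85 m from the base axis. Payload 10.4 kg.
Tool frame: the origin (TCP) lies at the very end of the fingers, on their centre line; the grasp point (between the pads) lies 19 mm behind it (manip.grip_depth is the distance from the TCP to the grasp point, in m); z points along the fingers, y is the direction in which the jaws open and shut (so a half turn about z gives the same grasp; the last joint's range is limited). The gripper opens to 85 mm and grips with 20 to 120 N. Pads are 22 mm wide; open, the fingers measure 114 mm over their backs; the gripper's body (76 mm by 85 mm) begins 54 mm behind the grasp point. The pads swing forward as they close: fully open they stand 13 mm farther back than shut.
Start: joints at [1.141, 0.332, -0.065, 1.46, 0.022, 1.35, -0.088], TCP at [0.247, -0.574, 0.231] pointing down, gripper open.
Joint ranges: [-2.6, 2.6], [-0.5, 2.12], [-1.47, 1.34], [0.16, 2.42], [-1.27, 4.41], [0.06, 2.06], [-2.6, 2.6]. Speed limits (rad/s): [2.22, 2.22, 2.79, 2.79, 3.14, 3.14, 3.14].

INTERFACE

Orientations are given as a unit quaternion [x, y, z, w].
In Python, from workcell import manip gives the robot as it stands.
- The arm moves only by the tool step_arm, never from a script. Its argument "motion" is a list of rows, each a list of 6 numbers: the shift along the tool's x, y, z in mm, then the turn, a rotation vector about the tool's x, y, z in degrees. A call has 1 to 20 rows; each row shifts and turns the pose as measured when the row begins, along the tool's axes as they then stand; what a row does not reach is not made up. A row lasts 1/8 s, in which the tool goes at most 62.5 mm and 10.7 degrees, less where a joint would pass 70% of its speed; a pose out of reach is approached as far as the arm can. A call with a gripper value outside its range is refused whole. "jaw" is the finger opening in mm, from 0 to 85.4, set as the call begins (left out, the last holds). The fingers move at their own pace and stop on an object; "force" is the grip in N (left out, the last holds). Time passes only in rows, so rows that do not move let the fingers close. It gives the time, the measured TCP pose, the force and the opening at its end, in the units of the state.
- manip.get_obs(): the state, without advancing time (a new reading comes with each control period).
- manip.camera(name): name is "scene" or "side" or "wrist"; returns the picture (480x640x3 uint8, blue, green, red); there is no depth.
- manip.camera_info(name): a dict with "camera_matrix" (3x3 intrinsics, pixels), "R" (3x3) and "t" (3): a world point X has camera coordinates R X + t. Camera axes: x right, y down, z forward; pixel columns grow to the right and rows downward; lengths in m; the calibration is good to about 2 mm. The wrist camera is an equidistant fisheye: a pixel r from the principal point sees the ray r / f radians off the axis. A picture is of the moment at which its call begins: read the wrist's pose just before it. camera_info takes no time and is no camera call; for the wrist camera it gives the pose at the moment of the call.
- manip.hand_in(): hands the job in, once; it reports no verdict.
The state is a dict: "clock": time; "joint_pos": joint angles; "joint_velocities": joint speeds; "tau": joint torques, N m; "position": TCP position; "ee_rot": TCP orientation; "ft_force": force on the tool from outside, world axes, zero at the start; "torque": the same for the moment, N m; "grip_width": opening from 0.0 (shut) to 1.0 (fully open).
Only numpy, scipy, OpenCV 4.12 (cv2) and the standard library are available. Lean on these libraries where they do the work, as an engineer would, in place of code of your own. Each camera call takes 0.05 s, during which the arm holds its last target.

TASK

The lid of the square white storage jar is stuck tight: slide the bench clamp's jaw by its black grip until the jar is held fast between the jaws, then unscrew the blue lid anticlockwise and stop turning once the thread lets go. Lift the lid straight up and finish still holding it, level and centred, about 2 cm clear above the open mouth, with the jar still clamped. Do not let the jar turn or come up with the lid, and leave everything else where it is.

Things in the scene. Friction and masses are not known exactly. Their poses are not given: they have to be found in the camera images.
- clamp: Bench clamp fixed to the worktop: metal base plate 100 x 245 mm, 10 mm thick; fixed blue jaw 90 mm wide, top 60 mm above the worktop, at its +y end, inner face at y = +35 mm. Origin: on the worktop, below the centre of the place where the closed clamp holds the jar. Own z up; own +y runs along the slide, from the sliding jaw to the fixed jaw.
- jaw (a joint): Sliding blue jaw, travel in m along the clamp's +y. 0: open, 125 mm between the jaws; grows as it closes; at 0.055 the jaws are 70 mm apart, the jar's width, and the jar is squared up and pinched. Starts at 0 to 0.03. Stiff: about 10 N moves it, plus up to 8 N to push the jar along; it stays where it is left.
- jaw_grip (a point): Point on the axis of the sliding jaw's black upright grip (orange band), 15 mm below the grip's top; moves with the jaw. The grip is 24 mm (clamp x) by 20 mm (clamp y), its top 100 mm above the worktop, free all round down to 27 mm above the worktop; it stands 62 mm behind the jaw's inner face.
- jar: Square white jar with a green band, 70 x 70 mm, about 0.5 kg, standing loose on the clamp's base plate between the jaws, 4 to 12 mm off the fixed jaw, up to 5 degrees askew. Origin: centre of its underside; z up. Flat shoulder at z = 75 mm, round neck 42 mm across up to z = 100 mm. Unclamped, it tends to turn along with the lid.
- jar_mouth (a point): Centre of the jar's mouth, level with the top of the neck, 100 mm above the jar's underside.
- lid: Round blue ribbed lid, 62 mm across, 26 mm high, 60 g, screwed tight on the jar. Origin: centre of its lower edge, 83 mm above the jar's underside while closed (8 mm above the shoulder: room for fingertips); z up; x along the jar's x while closed. Turned anticlockwise seen from above, the thread lets go after about 55 degrees; at 65 to 80 degrees it lifts straight off, not before 50.
- lid_mark (a point): White line on the lid's top, showing how far it has turned; the point is 30 mm from the lid's axis along the lid's x, 26 mm above its lower edge. Starting the lid takes about 0.4 N m; it rises about 3 mm while unscrewing, pushed by a sprung pad inside, and meets a stop at about 100 degrees.
- model_a: White plaster tooth model, 60 mm across, 26 mm high; bystander. Origin: centre of its underside.
- model_b: Another such plaster model; bystander.
- bottle: Bottle with a blue cap, 56 mm across, 150 mm high; bystander. Origin: centre of its underside.
- round_jar: Round jar with a green cap, 60 mm across, 85 mm high; bystander (not the jar to open). Origin: centre of its underside.
- cup: Open steel cup, 70 mm across, 80 mm high; bystander. Origin: centre of its underside.
- cassette: Flat steel instrument cassette, 90 x 140 x 28 mm; bystander. Origin: centre of its underside.
There are look-alikes about, which are no part of the job. Of the things like the lid, leave any that is orange, purple or turquoise; of the rest the larger one is meant.

How it is judged:
By the outcome, as a careful person would: the job done as asked, in the order asked, and still so for the second after the job is handed in, while the arm keeps its last pose, push and grip.
It also fails if it takes over 51 s, if anything falls off the work surface, if the arm or the gripper's body presses on something with over 40 N, if the wrist force passes 120 N, or if a joint passes its speed limit or range.

## Working session

There is one attempt and no reset: what is moved stays moved. The work goes in short steps, Python scripts to look and compute and a tool call to move; the robot and the scene stay as the last step left them, time stands still between calls to the robot, and variables do not carry over. Pictures are saved under pics/ and viewed, and the job is handed in when it is done.

Besides the shell and the picture viewer there is one more tool, called after "Call:" as name([rows], argument=value, ...), one row to a line, values as JSON. step_arm: Moves the arm, as the interface text tells. Its arguments: {"type":"object","properties":{"motion":{"type":"array"},"jaw":{"type":"number"},"force":{"type":"number"}},"required":["motion"]}

```bash
mkdir -p pics; ls; python3 - <<'E'
from workcell import manip
import cv2,numpy as np
o=manip.get_obs();print(o)
for n in("scene","side","wrist"):
    i=manip.camera_info(n);print(n,{k:np.round(v,4).tolist() for k,v in i.items() if k in("camera_matrix","R","t")})
    cv2.imwrite(f"pics/{n}0.png",manip.camera(n))
E
```

```text
pics
{'clock': 0.0, 'joint_pos': array([ 1.14138575,  0.33289282, -0.06467935,  1.46095292,  0.02162507,
        1.34991318, -0.08850227]), 'joint_velocities': array([-0.00071458,  0.00041776,  0.00093657, -0.00190466, -0.0015651 ,
        0.00017545, -0.00016232]), 'tau': array([-6.98649706e-05, -6.25434923e+01,  4.93591034e-02, -3.91613531e+01,
        1.62892789e-02,  9.83509206e-03, -4.45183969e-05]), 'position': array([ 0.24712425, -0.57364915,  0.23049728]), 'ee_rot': array([ 9.79383605e-01,  2.02007953e-01, -1.97118753e-04, -7.08182866e-04]), 'ft_force': array([-0.30925714, -0.07286644, -0.0800982 ]), 'torque': array([-0.02615081, -0.0166394 ,  0.00183612]), 'grip_width': 1.0004910142794183}
scene {'camera_matrix': [[529.6813, 0.0, 321.363], [0.0, 529.6813, 243.5136], [0.0, 0.0, 1.0]], 'R': [[0.2014, 0.9794, -0.0131], [0.567, -0.1275, -0.8138], [-0.7987, 0.1565, -0.581]], 't': [-0.1066, -0.2265, 1.8144]}
side {'camera_matrix': [[582.5352, 0.0, 322.0913], [0.0, 582.5352, 247.2512], [0.0, 0.0, 1.0]], 'R': [[-0.8624, -0.5059, 0.0194], [-0.29, 0.4623, -0.838], [0.4149, -0.7283, -0.5454]], 't': [0.4512, 0.269, 1.1776]}
wrist {'camera_matrix': [[371.6483, 0.0, 322.717], [0.0, 371.6483, 243.5499], [0.0, 0.0, 1.0]], 'R': [[0.3962, -0.9182, -0.0013], [-0.8744, -0.3777, 0.3046], [-0.2802, -0.1195, -0.9525]], 't': [-0.6242, -0.0395, 0.3798]}
```

View pics/scene0.png

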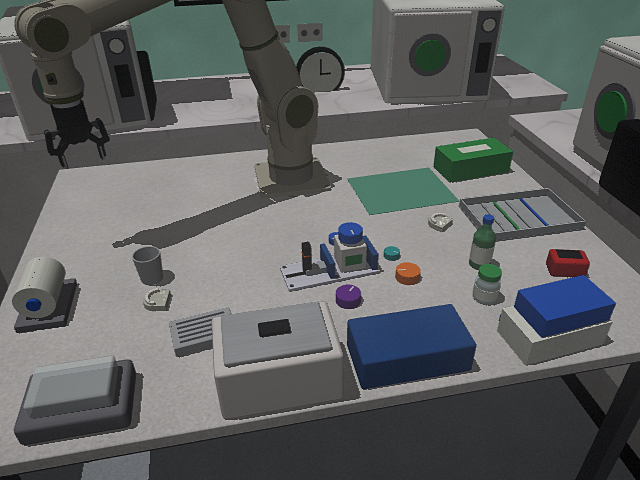

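View pics/side0.png

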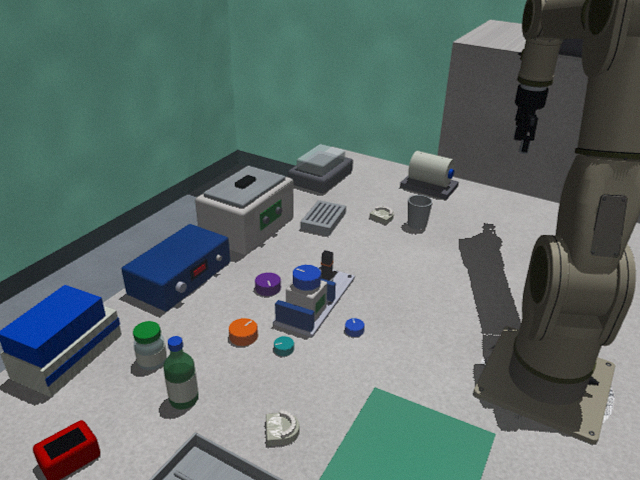

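View pics/wrist0.png

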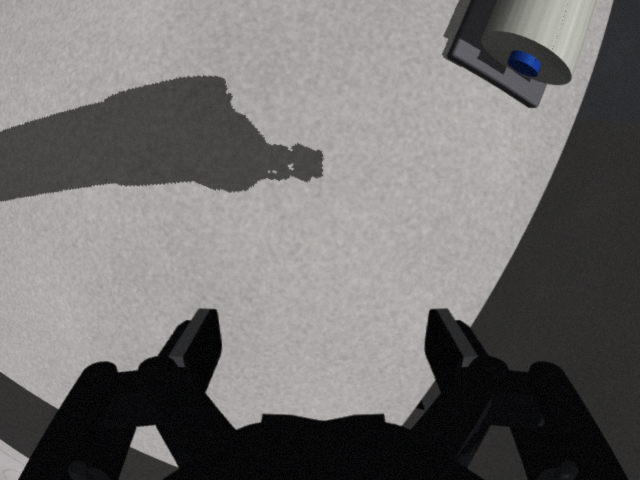

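Candidates for the lid, by scene pixel: blue lid on the square jar (350,231), small blue loose lid (about 335,238; side 355,327), purple (348,296), orange (408,273), turquoise (392,253) and blue bottle cap (488,219). By the description it is the larger blue one, on the square jar. I'll check that in a close crop.

```bash
python3 - <<'E'
import cv2,numpy as np
a=cv2.imread("pics/scene0.png")[215:295,275:395]; b=cv2.imread("pics/side0.png")[240:345,260:370]
a=cv2.resize(a,(600,400),interpolation=cv2.INTER_CUBIC);cv2.imwrite("pics/c1.png",a)
b=cv2.resize(b,None,fx=5.5,fy=5.5,interpolation=cv2.INTER_CUBIC);cv2.imwrite("pics/c2.png",b)
E
```

```text
(no output)
```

View pics/c1.png

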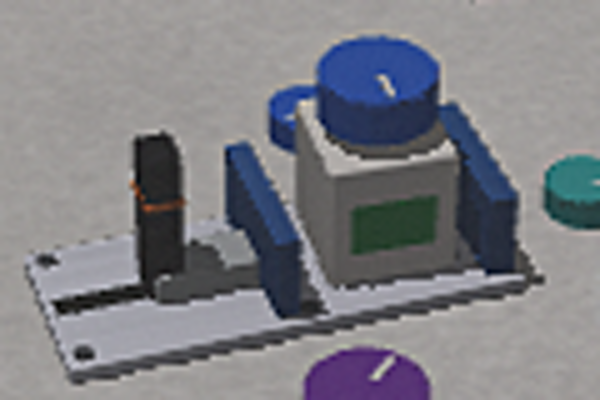

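View pics/c2.png

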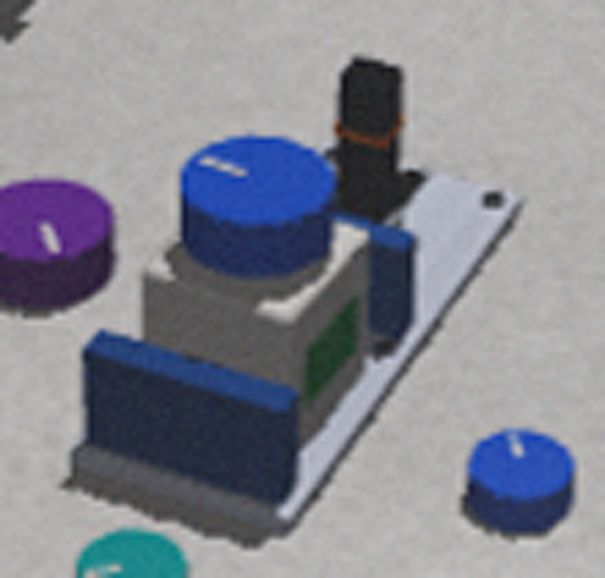

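The crop confirms it: the large blue lid sits on the square jar between the jaws (scene 350,231; side 307,277). The small blue lid lies loose behind it. Now I'll measure.

```bash
cat > h.py <<'E'
import cv2,numpy as np
from workcell import manip
def ray(n,uv,info=None):
    i=info or manip.camera_info(n);K=np.array(i["camera_matrix"]);R=np.array(i["R"]);t=np.array(i["t"]).ravel()
    x=(uv[0]-K[0,2])/K[0,0];y=(uv[1]-K[1,2])/K[1,1]
    if n=="wrist":
        r=np.hypot(x,y);d=np.array([x/r*np.sin(r),y/r*np.sin(r),np.cos(r)]) if r>0 else np.array([0,0,1.])
    else: d=np.array([x,y,1.])
    d=R.T@d;return -R.T@t,d/np.linalg.norm(d)
def plane(n,uv,z,info=None):
    c,d=ray(n,uv,info);return c+d*(z-c[2])/d[2]
def tri(rs):
    A=sum(np.eye(3)-np.outer(d,d) for c,d in rs);b=sum((np.eye(3)-np.outer(d,d))@c for c,d in rs)
    return np.linalg.solve(A,b)
def proj(n,X,info=None):
    i=info or manip.camera_info(n);p=np.array(i["R"])@X+np.array(i["t"]).ravel();K=np.array(i["camera_matrix"])
    if n=="wrist":
        th=np.arctan2(np.hypot(p[0],p[1]),p[2]);q=p[:2]/np.hypot(p[0],p[1])*th
    else:q=p[:2]/p[2]
    return q*K[0,0]+K[:2,2]
E
python3 - <<'E'
from h import *
np.set_printoptions(precision=4,suppress=True)
s=lambda x,y:(275+(x+.5)/5-.5,215+(y+.5)/5-.5)
d=lambda x,y:(260+(x+.5)/5.5-.5,240+(y+.5)/5.5-.5)
for n,box in(("scene",(335,372,215,250)),("side",(285,325,260,298))):
    im=cv2.imread(f"pics/{n}0.png");h=cv2.cvtColor(im,cv2.COLOR_BGR2HSV)
    m=((h[...,0]>100)&(h[...,0]<130)&(h[...,1]>120)&(h[...,2]>135)).astype(np.uint8)
    z=np.zeros_like(m);z[box[2]:box[3],box[0]:box[1]]=m[box[2]:box[3],box[0]:box[1]]
    z=cv2.morphologyEx(z,cv2.MORPH_CLOSE,np.ones((5,5)))
    c=max(cv2.findContours(z,0,2)[0],key=cv2.contourArea);e=cv2.fitEllipse(c);print(n,e,plane(n,e[0],.119))
# plate corners z=.01 scene
P=[plane("scene",s(*q),.01) for q in((72,370),(25,265),(540,275))];print(P)
v=P[2]-P[0];print("len",np.linalg.norm(v),"yaw +y",np.degrees(np.arctan2(v[1],v[0])), np.linalg.norm(P[1]-P[0]))
Q=[plane("side",d(*q),.01) for q in((520,200),(290,520))];print(Q,np.linalg.norm(Q[1]-Q[0]),np.degrees(np.arctan2(*(Q[1]-Q[0])[[1,0]])))
F=[plane("side",d(*q),.06) for q in((85,350),(295,405))];print("fixed jaw outer top",F,np.linalg.norm(F[1]-F[0]),np.degrees(np.arctan2(*(F[1]-F[0])[[1,0]])))
g1=plane("scene",s(157,137),.1);g2=plane("side",d(370,68),.1);print("grip top",g1,g2)
# mark
print("mark",plane("scene",s(385,85),.119),plane("side",d(222,165),.119))
E
```

```text
scene ((348.71246337890625, 228.80422973632812), (12.097371101379395, 27.206409454345703), 84.45844268798828) [0.5212 0.0739 0.119 ]
side ((306.377685546875, 272.32977294921875), (15.156834602355957, 26.99527359008789), 90.78641510009766) [0.5198 0.0783 0.119 ]
[array([ 0.5909, -0.095 ,  0.01  ]), array([ 0.5015, -0.1062,  0.01  ]), array([0.5684, 0.1548, 0.01  ])]
len 0.25085127240970384 yaw +y 95.14663896834432 0.09005135481627041
[array([ 0.4905, -0.1015,  0.01  ]), array([0.4673, 0.1377, 0.01  ])] 0.24040751200742877 95.55223777939965
fixed jaw outer top [array([0.56  , 0.1428, 0.06  ]), array([0.4714, 0.1281, 0.06  ])] 0.08981931392374498 -170.58454389158535
grip top [ 0.5278 -0.0377  0.1   ] [ 0.5361 -0.0403  0.1   ]
mark [0.535  0.0779 0.119 ] [0.5372 0.0769 0.119 ]
```

Call:
step_arm([
  [39,-31,0,0,0,-6],
  [42,-27,0,0,0,-6],
  [45,-22,0,0,0,-6],
  [47,-17,0,0,0,-6],
  [48,-12,0,0,0,-6],
  [49,-7,0,0,0,-6],
  [50,-2,0,0,0,-6],
  [50,3,0,0,0,-6],
  [49,9,0,0,0,-6],
  [48,14,0,0,0,-6],
])

```text
clock: 1.4
position: [0.4832, -0.1217, 0.2284]
ee_rot: [0.738, 0.674, -0.001, -0.002]
ft_force: [0.4, -1.2, -0.8]
grip_width: 0.998
```

```bash
python3 - <<'E'
from h import *
o=manip.get_obs();print(o["clock"],o["position"],o["ee_rot"],o["joint_pos"])
i=manip.camera_info("wrist");print(-np.array(i["R"]).T@np.array(i["t"]).ravel())
cv2.imwrite("pics/w1.png",manip.camera("wrist"))
E
```

```text
1.4 [ 0.48317533 -0.12166738  0.22839769] [ 0.73846093  0.67429388 -0.00097185 -0.00150745] [ 0.67061267  0.09252981 -0.54119312  1.76501922  0.048934    1.30107665
  0.02731585]
[ 0.49124455 -0.04389521  0.37076686]
```

View pics/w1.png

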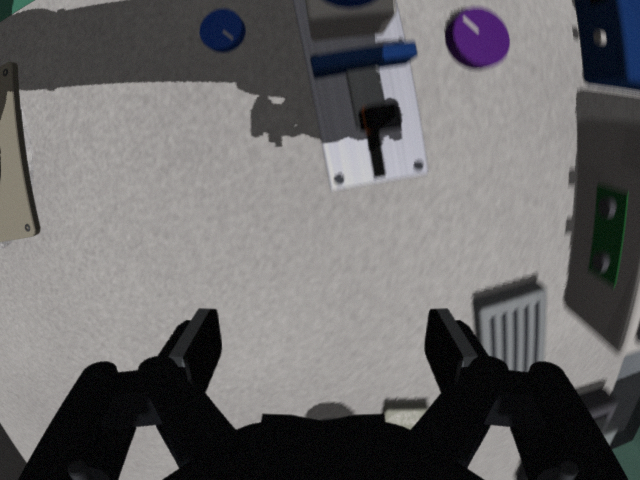

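The wrist picture shows the plate's near corners at about (332,190) and (427,172), the grip at about (378,118), and the lid at the top edge. Next I'll measure the clamp yaw and the grip in an enlarged crop.

```bash
python3 - <<'E'
import cv2
a=cv2.imread("pics/w1.png")[0:200,285:445];cv2.imwrite("pics/c3.png",cv2.resize(a[80:],None,fx=5,fy=5,interpolation=cv2.INTER_CUBIC))
E
```

```text
(no output)
```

View pics/c3.png

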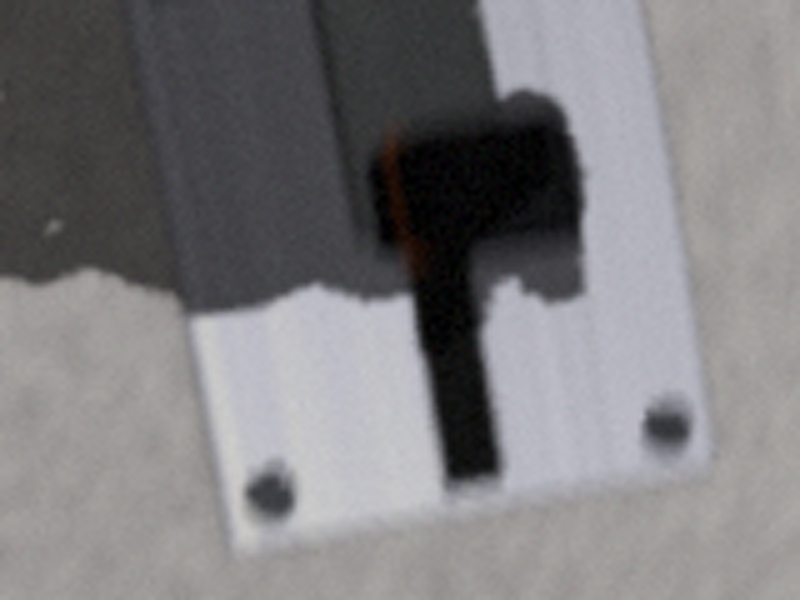

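```bash
python3 - <<'E'
from h import *
np.set_printoptions(precision=4,suppress=True)
i=manip.camera_info("wrist")
s=lambda x,y:(285+(x+.5)/5-.5,80+(y+.5)/5-.5)
A,B,C,D=[plane("wrist",s(*q),.01,i) for q in((235,550),(710,465),(128,0),(642,0))]
ang=lambda a,b:np.degrees(np.arctan2(*(b-a)[[1,0]]))
print(A,B,np.linalg.norm(A-B),ang(A,B),ang(A,C)-90,ang(B,D)-90)
print("grip",plane("wrist",s(500,182),.1,i))
for q in((425,128),(575,125),(580,232),(420,240)):print(plane("wrist",s(*q),.1,i))
print((A+B)/2)
E
```

```text
[ 0.4957 -0.0956  0.01  ] [ 0.5917 -0.0842  0.01  ] 0.09665789070572582 6.761279362926779 6.416336341315372 5.584386254927878
grip [ 0.5372 -0.0291  0.1   ]
[ 0.5268 -0.0207  0.1   ]
[ 0.5488 -0.0211  0.1   ]
[ 0.5486 -0.0369  0.1   ]
[ 0.5249 -0.0371  0.1   ]
[ 0.5437 -0.0899  0.01  ]
```

Call:
step_arm([
  [48,22,0,0,0,-5.5],
  [45,27,0,0,0,-5.5],
  [0,0,30,0,0,0],
  [0,0,30,0,0,0],
  [0,0,0,0,0,0],
])

```text
clock: 2.08
position: [0.5388, -0.0178, 0.1671]
ee_rot: [0.662, 0.749, 0.001, -0.002]
ft_force: [0.3, -0.3, 0.9]
grip_width: 1.0
```

Call:
step_arm([
  [-13,-3,20,0,0,1],
  [0,0,20,0,0,0],
  [0,0,0,0,0,0],
])

```text
clock: 2.45
position: [0.5387, -0.0324, 0.1298]
ee_rot: [0.67, 0.743, 0.002, -0.001]
ft_force: [0.9, 0.9, -0.3]
grip_width: 1.0
```

```bash
python3 - <<'E'
from h import *
o=manip.get_obs();print(o["clock"],o["position"],o["ee_rot"])
i=manip.camera_info("wrist")
cv2.imwrite("pics/w2.png",manip.camera("wrist"));cv2.imwrite("pics/d2.png",cv2.resize(manip.camera("side")[200:350,230:390],(640,600)))
E
```

```text
2.45 [ 0.53873962 -0.03242787  0.12983235] [ 0.66967673  0.74265027  0.00173894 -0.00079125]
```

View pics/w2.png

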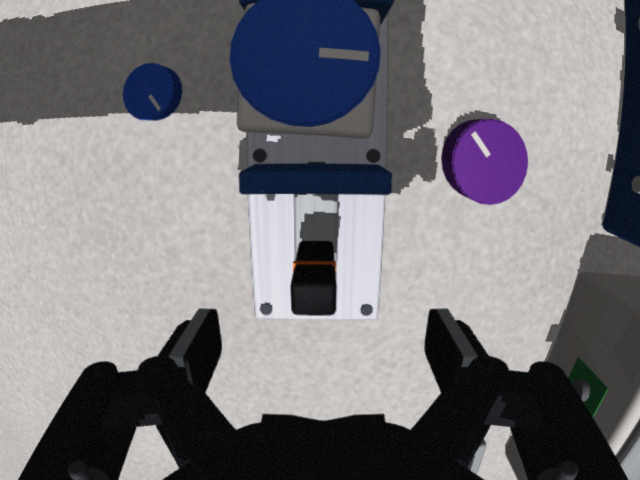

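View pics/d2.png

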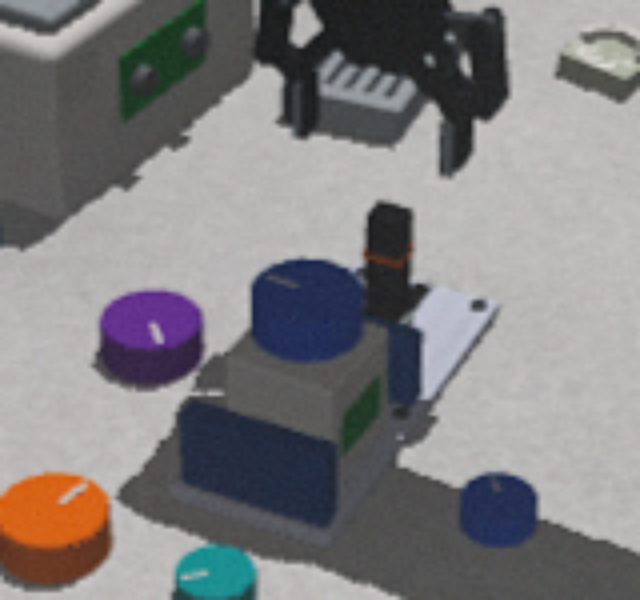

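```bash
python3 - <<'E'
from h import *
np.set_printoptions(precision=4,suppress=True)
i=manip.camera_info("wrist")
p=lambda uv,z:plane("wrist",uv,z,i)
print("grip",p((314,292),.1))
im=cv2.imread("pics/w2.png");h=cv2.cvtColor(im,cv2.COLOR_BGR2HSV)
m=((h[...,0]>100)&(h[...,0]<130)&(h[...,1]>150)).astype(np.uint8);m[:,:225]=0;m[130:]=0;m[:20]=0;m[:,385:]=0
m=cv2.morphologyEx(m,cv2.MORPH_OPEN,np.ones((3,3)))
c=max(cv2.findContours(m,0,1)[0],key=cv2.contourArea)[:,0]
c=np.array([q for q in c if q[1]>22 and q[1]<128])
P=np.array([p(q,.119)[:2] for q in c])
A=np.c_[2*P,np.ones(len(P))];s=np.linalg.lstsq(A,(P**2).sum(1),rcond=None)[0];print("lid",s[:2],np.sqrt(s[2]+s[0]**2+s[1]**2))
a,b=p((320,53),.119),p((368,56),.119);print("mark",a,b,np.degrees(np.arctan2(*(b-a)[[1,0]])))
L=[p((252,200),.01),p((257,318),.01),p((384,200),.01),p((378,318),.01)];print(L)
for u,v in((1,0),(3,2)):print(np.degrees(np.arctan2(*(L[u-1+0]-L[u])[[1,0]])) if 0 else np.degrees(np.arctan2(*(L[v]-L[u])[[1,0]]))-90)
J=[p((242,170),.06),p((390,170),.06)];print("jaw top",J,np.degrees(np.arctan2(*(J[1]-J[0])[[1,0]])))
print("jar face",p((240,132),.085),p((370,136),.085))
E
```

```text
grip [ 0.5362 -0.036   0.1   ]
lid [0.5213 0.0768] 0.030651839569887627
mark [0.5278 0.0772 0.119 ] [0.5474 0.0783 0.119 ] 3.306367472157801
[array([ 0.4865, -0.01  ,  0.01  ]), array([ 0.4945, -0.1066,  0.01  ]), array([ 0.5821, -0.0002,  0.01  ]), array([ 0.5925, -0.0963,  0.01  ])]
4.768587563450637
6.159108467148684
jaw top [array([0.4879, 0.0178, 0.06  ]), array([0.5737, 0.0265, 0.06  ])] 5.789630450870257
jar face [0.4906 0.0405 0.085 ] [0.5563 0.0447 0.085 ]
```

Call:
step_arm([
  [-2,-3,30,0,0,0],
  [0,0,30,0,0,0],
  [0,0,6,0,0,0],
  [0,0,0,0,0,0],
])

```text
clock: 3.05
position: [0.5413, -0.035, 0.0702]
ee_rot: [0.67, 0.742, 0.005, 0.004]
ft_force: [0.5, 0.0, 0.3]
grip_width: 1.0
```

Call:
step_arm([
  [0,0,0,0,0,0],
  [0,0,0,0,0,0],
  [0,0,0,0,0,0],
  [0,0,0,0,0,0],
  [0,0,0,0,0,0],
  [0,0,0,0,0,0],
], jaw=10, force=60)

```text
clock: 3.8
position: [0.5341, -0.036, 0.0725]
ee_rot: [0.671, 0.742, -0.002, -0.0]
ft_force: [2.1, -0.3, -6.2]
grip_width: 0.271
```

Call:
step_arm([
  [5,0,0,0,0,0],
  [5,0,0,0,0,0],
  [5,0,0,0,0,0],
  [0,0,0,0,0,0],
])

```text
clock: 4.3
position: [0.5335, -0.0295, 0.0724]
ee_rot: [0.673, 0.74, -0.005, 0.003]
ft_force: [-1.2, 3.1, -2.1]
grip_width: 0.269
```

Call:
step_arm([
  [6,0,0,0,0,0],
  [6,0,0,0,0,0],
  [6,0,0,0,0,0],
  [6,0,0,0,0,0],
])

```text
clock: 4.8
position: [0.5322, -0.0155, 0.0725]
ee_rot: [0.676, 0.737, -0.009, 0.007]
ft_force: [0.1, -12.7, -0.7]
grip_width: 0.267
```

Call:
step_arm([
  [6,0,0,0,0,0],
  [6,0,0,0,0,0],
])

```text
clock: 5.05
position: [0.5316, -0.0099, 0.0725]
ee_rot: [0.677, 0.735, -0.012, 0.01]
ft_force: [0.3, -13.7, -0.7]
grip_width: 0.267
```

Call:
step_arm([
  [6,0,0,0,1,0],
  [6,0,0,0,1,0],
])

```text
clock: 5.3
position: [0.5312, -0.0053, 0.0725]
ee_rot: [0.679, 0.734, -0.003, 0.0]
ft_force: [0.4, -19.5, -2.6]
grip_width: 0.27
```

```bash
python3 - <<'E'
from h import *
cv2.imwrite("pics/w3.png",manip.camera("wrist"))
E
```

```text
(no output)
```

View pics/w3.png

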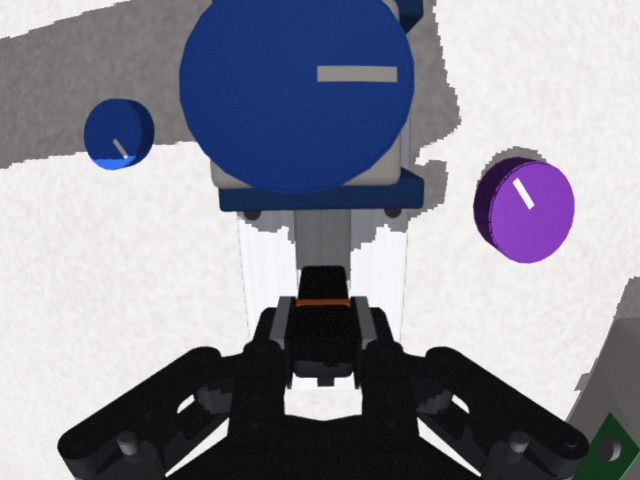

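The jar is now against the sliding jaw at about (320,195), and the mark looks square to the jaw. I'll keep pushing until the force rises.

Call:
step_arm([
  [6,0,0,0,0.5,0],
  [6,0,0,0,0.5,0],
])

```text
clock: 5.6
position: [0.5312, -0.0049, 0.0725]
ee_rot: [0.682, 0.732, -0.002, -0.001]
ft_force: [1.7, -18.7, -1.4]
grip_width: 0.269
```

Call:
step_arm([
  [6,0,0,0,0.5,0],
  [6,0,0,0,0.5,0],
])

```text
clock: 5.85
position: [0.5312, -0.0049, 0.0726]
ee_rot: [0.684, 0.729, -0.001, -0.002]
ft_force: [1.6, -20.8, -2.0]
grip_width: 0.267
```

Call:
step_arm([
  [12,0,0,0,0.3,-1],
  [12,0,0,0,0.3,-1],
])

```text
clock: 6.1
position: [0.5312, -0.005, 0.0725]
ee_rot: [0.677, 0.736, -0.007, 0.003]
ft_force: [2.7, -39.7, -0.6]
grip_width: 0.271
```

Call:
step_arm([
  [18,0,0,0,0.3,-1],
  [18,0,0,0,0.3,-1],
])

```text
clock: 6.35
position: [0.531, -0.0036, 0.0725]
ee_rot: [0.674, 0.738, -0.017, 0.013]
ft_force: [3.8, -60.5, 3.2]
grip_width: 0.267
```

```bash
python3 - <<'E'
from h import *
cv2.imwrite("pics/d4.png",cv2.resize(manip.camera("side")[240:345,250:390],(800,600),interpolation=2))
cv2.imwrite("pics/s4.png",cv2.resize(manip.camera("scene")[210:295,275:395],(800,567),interpolation=2))
E
```

```text
(no output)
```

View pics/d4.png

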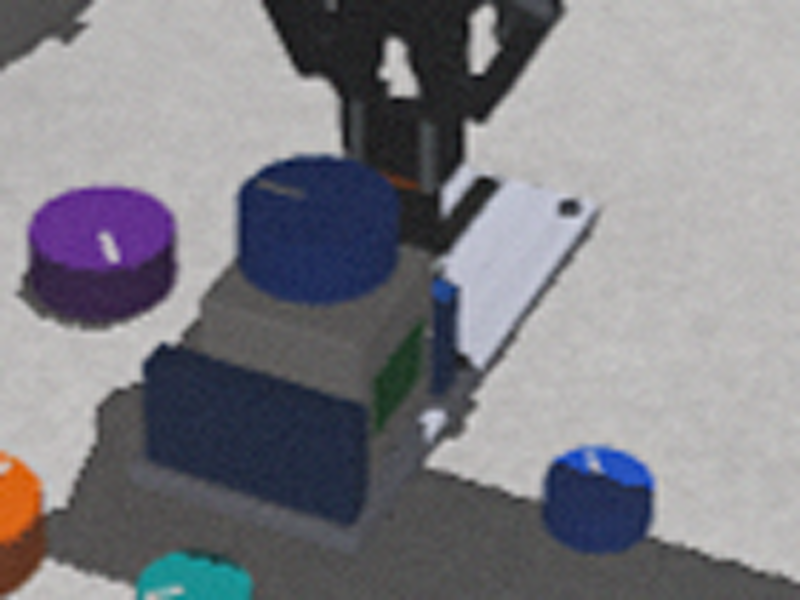

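View pics/s4.png

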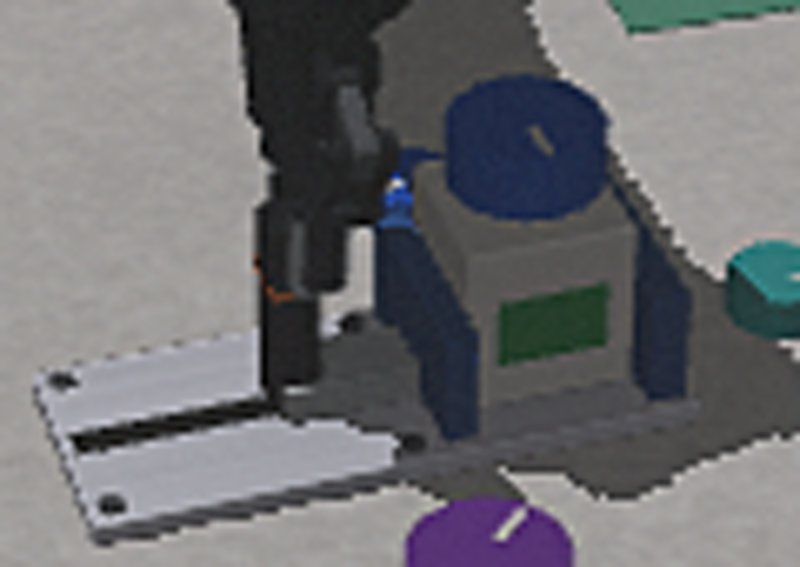

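Both jaws now meet the jar faces with no gap visible (scene crop: 470,330 and 635,310). A 60 N push moved the jaw no further, so the jar is pinched. I'll relax, release and rise.

Call:
step_arm([
  [0,0,0,0,0,0],
  [0,0,0,0,0,0],
])

```text
clock: 6.7
position: [0.5311, -0.0051, 0.0724]
ee_rot: [0.675, 0.737, -0.018, 0.013]
ft_force: [-0.7, -2.0, -2.2]
grip_width: 0.272
```

Call:
step_arm([
  [0,0,0,0,0,0],
  [0,0,0,0,0,0],
  [0,0,0,0,0,0],
  [0,0,0,0,0,0],
  [0,0,-30,0,0,0],
  [0,0,-40,0,0,0],
  [0,0,-30,0,0,0],
  [0,0,0,0,0,0],
], jaw=85)

```text
clock: 7.7
position: [0.5314, 0.0028, 0.1757]
ee_rot: [0.674, 0.739, -0.017, 0.012]
ft_force: [-0.1, 0.6, -0.7]
grip_width: 0.995
```

```bash
python3 - <<'E'
from h import *
o=manip.get_obs();print(o["clock"],o["position"],o["ee_rot"],o["joint_pos"])
cv2.imwrite("pics/w5.png",manip.camera("wrist"))
E
```

```text
7.7 [0.53141503 0.00284269 0.17567471] [ 0.67369626  0.73871418 -0.01679003  0.01236125] [ 0.44852313  0.22924085 -0.63870156  1.75082035  0.18725687  1.22305967
 -0.15184918]
```

View pics/w5.png

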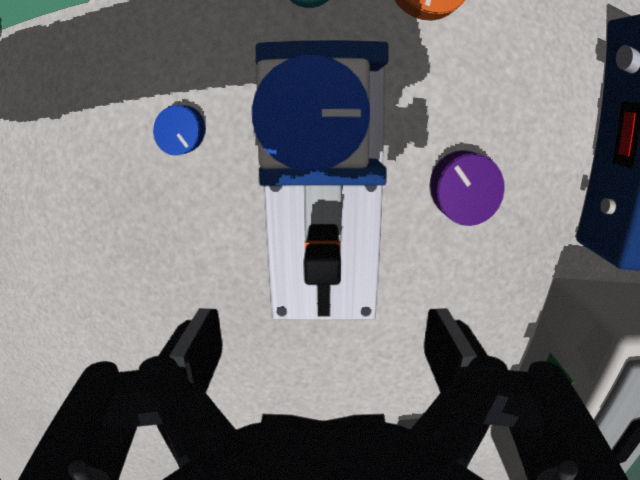

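```bash
cat > lid.py <<'E'
from h import *
def lid(png,n,info,box,z,smin=150):
    im=cv2.imread(png);h=cv2.cvtColor(im,cv2.COLOR_BGR2HSV)
    m=((h[...,0]>100)&(h[...,0]<130)&(h[...,1]>smin)).astype(np.uint8)
    k=np.zeros_like(m);x0,x1,y0,y1=box;k[y0:y1,x0:x1]=m[y0:y1,x0:x1]
    k=cv2.morphologyEx(k,cv2.MORPH_OPEN,np.ones((3,3)))
    c=max(cv2.findContours(k,0,1)[0],key=cv2.contourArea)[:,0]
    c=np.array([q for q in c if x0+1<q[0]<x1-2 and y0+1<q[1]<y1-2])
    P=np.array([plane(n,q,z,info)[:2] for q in c])
    for _ in range(3):
        A=np.c_[2*P,np.ones(len(P))];s=np.linalg.lstsq(A,(P**2).sum(1),rcond=None)[0]
        r=np.sqrt(s[2]+s[0]**2+s[1]**2);e=abs(np.hypot(*(P-s[:2]).T)-r);P=P[e<max(2*np.median(e),.0008)]
    return s[:2],r,len(P)
E
python3 - <<'E'
from lid import *
np.set_printoptions(precision=4,suppress=True)
i=manip.camera_info("wrist")
print(lid("pics/w5.png","wrist",i,(248,380,67,167),.119))
p=lambda u,z:plane("wrist",u,z,i)
a,b=p((323,112),.119),p((360,113),.119);print("mark",np.degrees(np.arctan2(*(b-a)[[1,0]])))
a,b=p((261,179),.06),p((384,179),.06);print("jaw",a,b,np.degrees(np.arctan2(*(b-a)[[1,0]])))
print("grip",p((322,266),.1))
E
```

```text
(array([0.5164, 0.0862]), np.float64(0.029997516864954474), 204)
mark 4.384741913813824
jaw [0.4836 0.0377 0.06  ] [0.5687 0.0457 0.06  ] 5.393193676937125
grip [ 0.5308 -0.0062  0.1   ]
```

Call:
step_arm([
  [40,-3,0,0,2.4,-0.5],
  [40,-3,0,0,0,0],
  [0,0,0,0,0,0],
  [0,0,0,0,0,0],
])

```text
clock: 8.25
position: [0.5146, 0.0823, 0.1682]
ee_rot: [0.671, 0.741, -0.005, -0.006]
ft_force: [0.7, -0.4, -0.2]
grip_width: 0.993
```

```bash
python3 - <<'E'
from lid import *
o=manip.get_obs();print(o["clock"],o["position"],o["ee_rot"],o["joint_pos"])
i=manip.camera_info("wrist")
import pickle;pickle.dump(i,open("i6.pkl","wb"))
cv2.imwrite("pics/w6.png",manip.camera("wrist"))
E
```

```text
8.25 [0.51462949 0.08225214 0.16821452] [ 0.6712136   0.74121662 -0.00529867 -0.00649169] [ 0.37234995  0.23011587 -0.69074922  1.77314374  0.14970301  1.20940471
 -0.26181098]
```

View pics/w6.png

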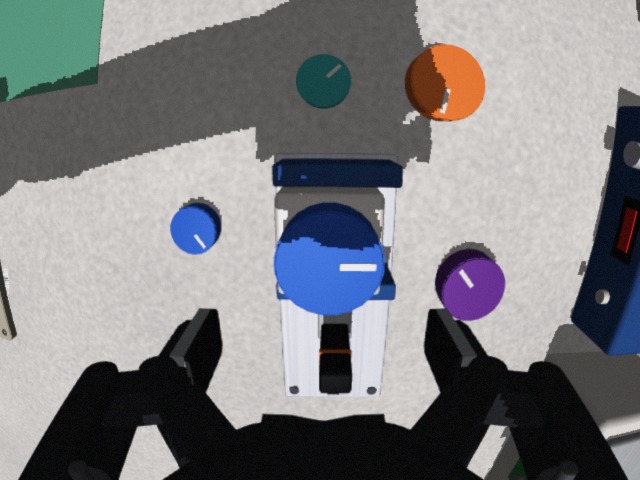

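```bash
python3 - <<'E'
from lid import *
import pickle
np.set_printoptions(precision=4,suppress=True)
i=pickle.load(open("i6.pkl","rb"))
print(lid("pics/w6.png","wrist",i,(265,390,205,296),.119))
p=lambda u,z:plane("wrist",u,z,i)
a,b=p((342,267),.119),p((376,267),.119);print("mark",a,b,np.degrees(np.arctan2(*(b-a)[[1,0]])))
a,b=p((275,163),.06),p((402,164),.06);print("fixed jaw",np.degrees(np.arctan2(*(b-a)[[1,0]])))
for u in((330,203),(330,314),(275,262),(384,262)):print(p(u,.119))
print(proj("wrist",np.array([.5146,.0823,.119]),i))
E
```

```text
(array([0.5172, 0.0893]), np.float64(0.030669088251512877), 168)
mark [0.5245 0.0869 0.119 ] [0.5434 0.0888 0.119 ] 5.837686753043207
fixed jaw 5.692506129455656
[0.5142 0.1219 0.119 ]
[0.5211 0.0569 0.119 ]
[0.4873 0.0858 0.119 ]
[0.5474 0.0922 0.119 ]
[323.2829 272.8992]
```

Call:
step_arm([
  [7,3,0,-1,0,0],
  [0,0,15,0,0,0],
  [0,0,15,0,0,0],
  [0,0,0,0,0,0],
  [0,0,0,0,0,0],
])

```text
clock: 8.93
position: [0.5167, 0.0883, 0.1346]
ee_rot: [0.672, 0.74, 0.001, -0.001]
ft_force: [0.4, -0.3, 0.5]
grip_width: 1.001
```

Call:
step_arm([
  [1,1,12,0,0,0],
  [0,0,12,0,0,0],
  [0,0,12,0,0,0],
  [0,0,8,0,0,0],
  [0,0,0,0,0,0],
  [0,0,0,0,0,0],
])

```text
clock: 9.68
position: [0.5178, 0.0895, 0.0875]
ee_rot: [0.672, 0.74, 0.001, -0.001]
ft_force: [-0.6, 0.1, 0.2]
grip_width: 0.993
```

```bash
python3 - <<'E'
from h import *
cv2.imwrite("pics/d7.png",cv2.resize(manip.camera("side")[220:340,240:400],(800,600),interpolation=2))
cv2.imwrite("pics/s7.png",cv2.resize(manip.camera("scene")[190:290,285:405],(720,600),interpolation=2))
E
```

```text
(no output)
```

View pics/d7.png

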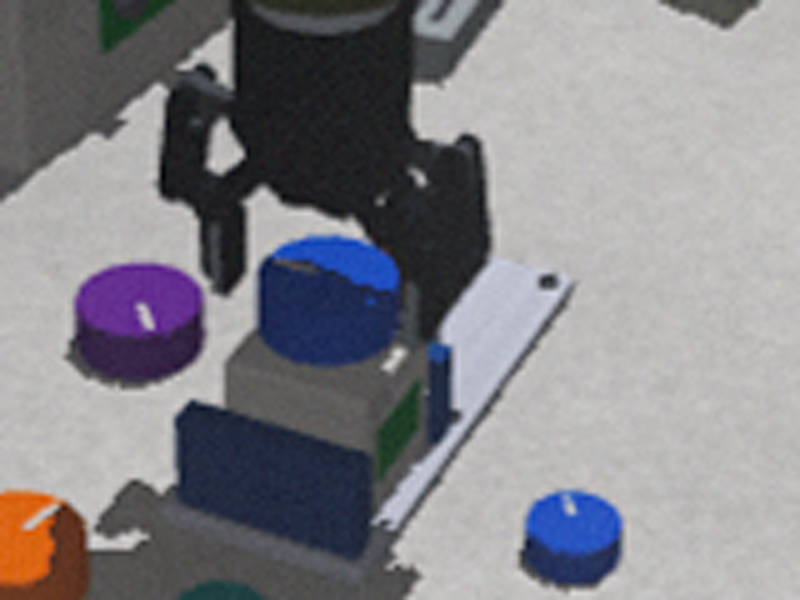

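View pics/s7.png

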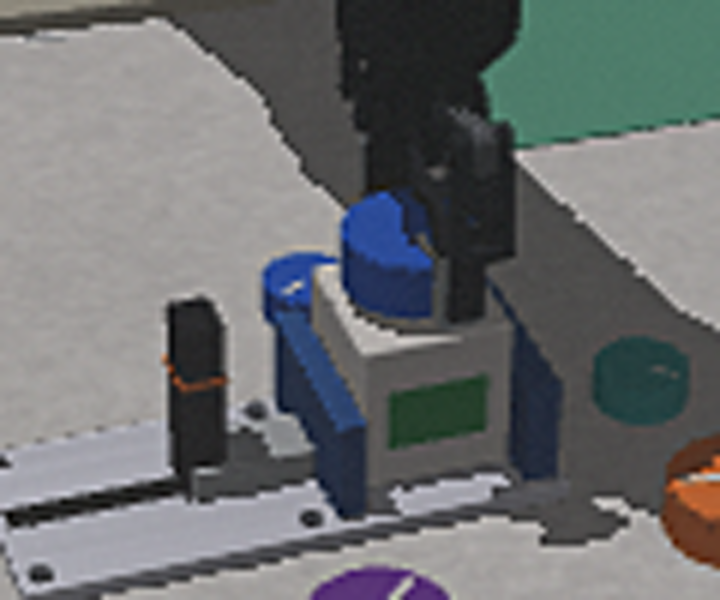

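```bash
python3 - <<'E'
from lid import *
o=manip.get_obs();T=o["position"]
c=lambda n,p:np.round((p-np.array([285,190]))*6 if n=="scene" else (p-np.array([240,220]))*5)
yd=np.array([.995,.1,0])
for s in(1,-1):
  P=T+s*.046*yd;P[2]=.1;print(s,c("scene",proj("scene",P)),c("side",proj("side",P)))
L=np.array([.5173,.0892,.119]);print("lid",c("scene",proj("scene",L)),c("side",proj("side",L)))
E
```

```text
1 [454. 320.] [229. 284.]
-1 [379. 205.] [418. 339.]
lid [415. 223.] [323. 276.]
```

Projected lid and finger positions agree with the pictures, so the TCP is centred on the lid. Closing on it now.

Call:
step_arm([
  [0,0,0,0,0,0],
  [0,0,0,0,0,0],
  [0,0,0,0,0,0],
  [0,0,0,0,0,0],
], jaw=50, force=75)

```text
clock: 10.28
position: [0.5176, 0.0895, 0.0886]
ee_rot: [0.672, 0.74, 0.001, -0.001]
ft_force: [-1.1, 0.8, -1.2]
grip_width: 0.709
```

Call:
step_arm([
  [0,0,0,0,0,-6],
  [0,0,0,0,0,-6],
  [0,0,0,0,0,-6],
])

```text
clock: 10.65
position: [0.5181, 0.089, 0.0894]
ee_rot: [0.545, 0.838, 0.001, -0.0]
ft_force: [-1.9, 0.2, 5.0]
grip_width: 0.709
```

```bash
python3 - <<'E'
from h import *
o=manip.get_obs();print(o["torque"],o["position"])
cv2.imwrite("pics/w8.png",manip.camera("wrist"))
cv2.imwrite("pics/s8.png",cv2.resize(manip.camera("scene")[190:290,285:405],(720,600),interpolation=2))
E
```

```text
[ 0.06656014  0.48832328 -0.24844287] [0.5181214  0.08897622 0.08939293]
```

View pics/w8.png

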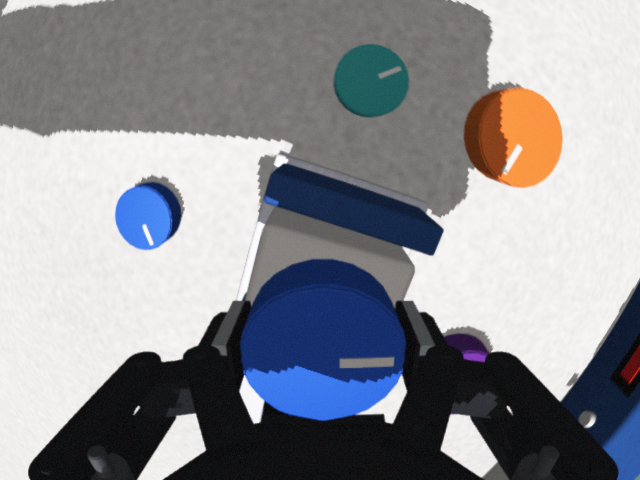

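View pics/s8.png

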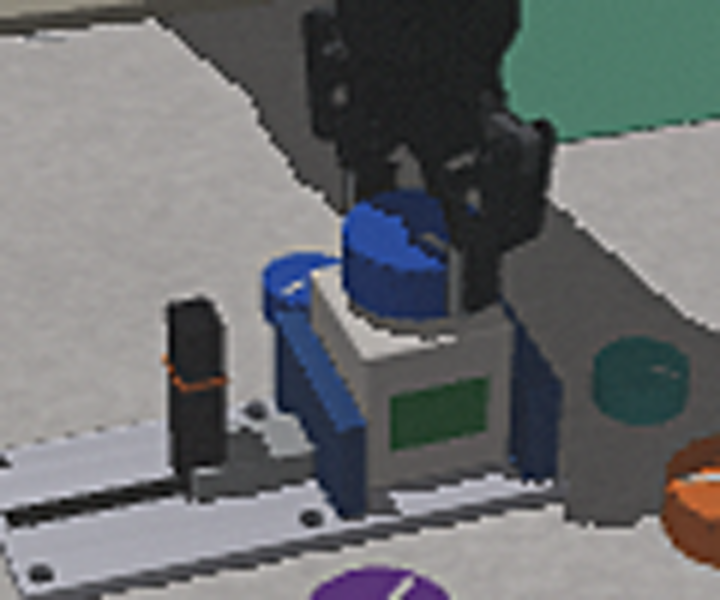

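The mark is still parallel to the fingers (340–395, 362), so the lid is turning with them. The jar stays square in the jaws.

Call:
step_arm([
  [0,0,-0.2,0,0,-6],
  [0,0,-0.2,0,0,-6],
  [0,0,-0.2,0,0,-6],
  [0,0,-0.2,0,0,-6],
  [0,0,-0.2,0,0,-6],
])

```text
clock: 11.38
position: [0.5172, 0.0885, 0.091]
ee_rot: [0.309, 0.951, -0.0, -0.001]
ft_force: [-4.5, -1.5, 5.5]
grip_width: 0.71
```

Call:
step_arm([
  [0,0,-0.2,0,0,-6],
  [0,0,-0.2,0,0,-6],
  [0,0,-0.2,0,0,-6],
  [0,0,0,0,0,-5],
])

```text
clock: 11.88
position: [0.5169, 0.0871, 0.0921]
ee_rot: [0.111, 0.994, -0.001, -0.001]
ft_force: [-0.9, -1.7, 3.5]
grip_width: 0.71
```

```bash
python3 - <<'E'
from h import *
o=manip.get_obs();print(o["torque"],o["position"],o["ee_rot"],o["joint_pos"])
cv2.imwrite("pics/w9.png",manip.camera("wrist"))
cv2.imwrite("pics/s9.png",cv2.resize(manip.camera("scene")[190:290,285:405],(720,600),interpolation=2))
E
```

```text
[-0.15966316  0.50263583 -0.09580923] [0.51688183 0.08712256 0.09211967] [ 0.1106968   0.99385296 -0.00106249 -0.00117908] [ 0.50647941  0.37451736 -0.88492022  1.84753455  0.32841053  1.07652801
  0.84477361]
```

View pics/w9.png

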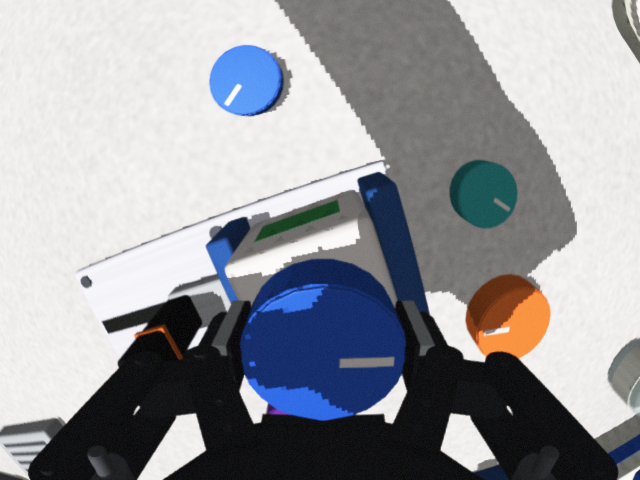

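View pics/s9.png

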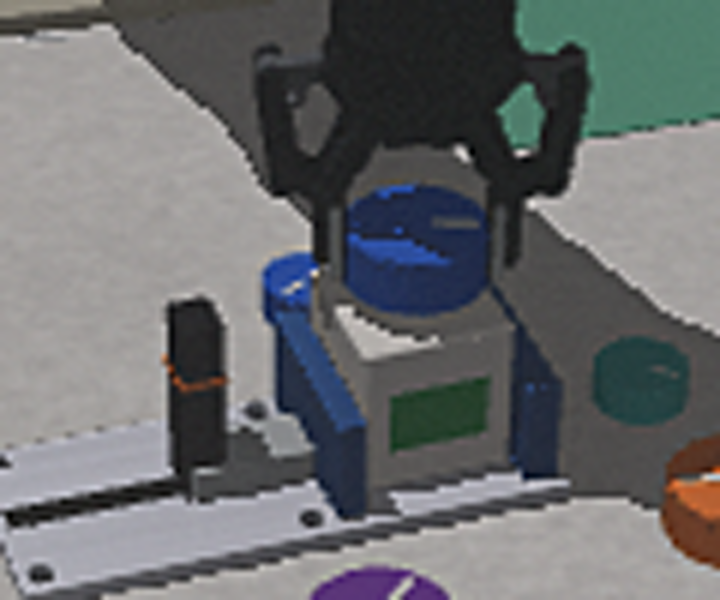

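The lid has turned 71.7° with the mark still parallel to the fingers (340–395, 362). It has risen about 3.5 mm, and the jar and jaws haven't moved. Lifting straight up.

Call:
step_arm([
  [0,0,0,0,0,0],
  [0,0,-3,0,0,0],
  [0,0,-3,0,0,0],
])

```text
clock: 12.35
position: [0.5165, 0.087, 0.0978]
ee_rot: [0.114, 0.993, -0.001, -0.002]
ft_force: [-0.7, 0.4, -0.3]
grip_width: 0.711
```

Low force, so the lid comes off freely.

Call:
step_arm([
  [0,0,-5,0,0,0],
  [0,0,-6,0,0,0],
  [0,0,-6,0,0,0],
  [0,0,-6,0,0,0],
  [0,0,-4,0,0,0],
  [0,0,0,0,0,0],
  [0,0,0,0,0,0],
])

```text
clock: 13.22
position: [0.5175, 0.0875, 0.1276]
ee_rot: [0.115, 0.993, -0.001, -0.0]
ft_force: [-0.3, 0.6, -0.5]
grip_width: 0.709
```

```bash
python3 - <<'E'
from h import *
import pickle
o=manip.get_obs();print(o["torque"],o["position"],o["ee_rot"])
pickle.dump(manip.camera_info("wrist"),open("i10.pkl","wb"))
cv2.imwrite("pics/w10.png",manip.camera("wrist"))
cv2.imwrite("pics/s10r.png",manip.camera("scene"));cv2.imwrite("pics/d10r.png",manip.camera("side"))
cv2.imwrite("pics/s10.png",cv2.resize(cv2.imread("pics/s10r.png")[190:290,285:405],(720,600),interpolation=2))
cv2.imwrite("pics/d10.png",cv2.resize(cv2.imread("pics/d10r.png")[220:340,240:400],(800,600),interpolation=2))
E
```

```text
[-0.02510512  0.00628967 -0.01109437] [0.51754615 0.08746111 0.1275942 ] [ 1.14721264e-01  9.93397418e-01 -6.62285663e-04 -4.04155309e-04]
```

View pics/w10.png

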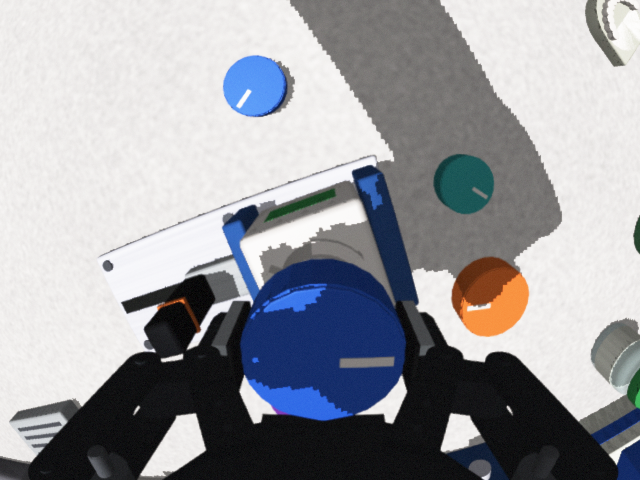

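View pics/s10.png

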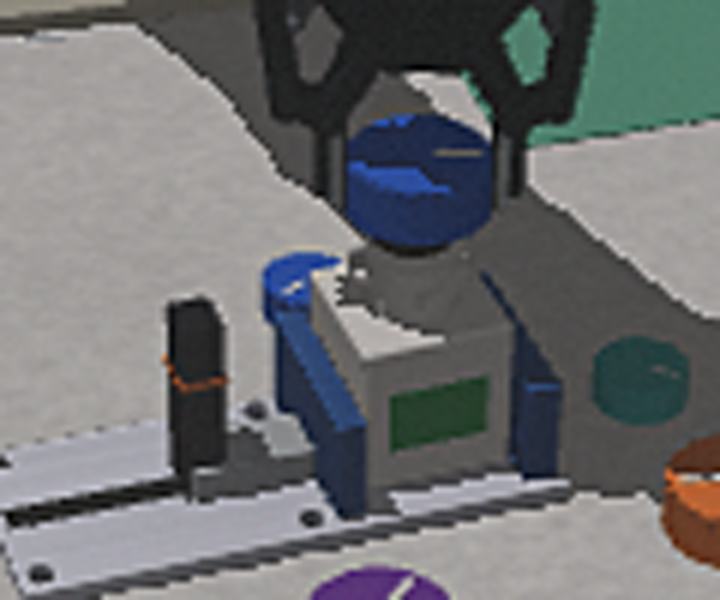

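View pics/d10.png

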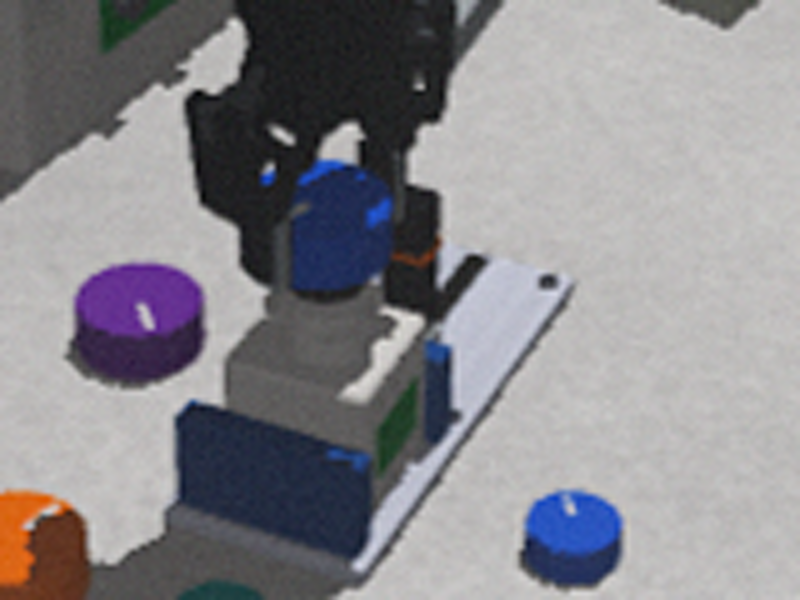

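The lid is clear of the neck and the jar is still between the jaws. Quick check of how well it's centred:

```bash
python3 - <<'E'
from h import *
import pickle
np.set_printoptions(precision=4,suppress=True)
i=pickle.load(open("i10.pkl","rb"))
# lid top edges in w10: left 241..405 at row ~350 ; top rim ellipse top ~284, bottom ~418
z=.158
for u in((323,284),(323,419),(241,350),(405,350)):print(plane("wrist",u,z,i))
L=plane("wrist",(323,350),z,i);print(L)
# lid low edge in scene: horizontally 345..494 crop of 6x; jar shoulder corners for reference
c=lambda x,y:(285+x/6-.5,190+y/6-.5)
a=plane("scene",c(345,190),.150);b=plane("scene",c(494,190),.150);print("lid scene sides",a,b,(a+b)/2)
n1=plane("scene",c(362,275),.1);n2=plane("scene",c(475,275),.1);print("neck scene",n1,n2,(n1+n2)/2)
q=lambda x,y:(240+x/5-.5,220+y/5-.5)
print("side lid mid u",(283+393)/2/5,"neck mid u",(270+383)/2/5)
for X in([.5175,.0875,.145],[.5175,.0875,.1]):print((proj("side",np.array(X))[0]-240)*5,(proj("scene",np.array(X))[0]-285)*6)
E
```

```text
[0.4906 0.0945 0.158 ]
[0.5502 0.0806 0.158 ]
[0.51   0.0592 0.158 ]
[0.5236 0.1175 0.158 ]
[0.516  0.0885 0.158 ]
lid scene sides [0.5292 0.0542 0.15  ] [0.5428 0.1141 0.15  ] [0.536  0.0842 0.15  ]
neck scene [0.5206 0.0642 0.1   ] [0.5312 0.111  0.1   ] [0.5259 0.0876 0.1   ]
side lid mid u 67.6 neck mid u 65.3
325.35873445212985 412.75768267730064
325.00089316171085 410.3865759390675
```

```bash
python3 - <<'E'
from workcell import manip
o=manip.get_obs();print(o["clock"],o["position"],o["ft_force"],o["grip_width"]);print(manip.hand_in())
E
```

```text
13.375 [0.51750101 0.0875113  0.12751991] [ 0.50449119  0.30482791 -0.84352491] 0.7118015970096323
the job is handed in; nothing more can be done
None
```

I clamped the jar, unscrewed the lid about 72° anticlockwise and lifted it straight off. I handed the job in at 13.4 s with the gripper still holding the lid.

- **Clamping:** I slid the jaw by its black grip until it stopped. A push of about 60 N then moved it no further, and the pictures show no gap on either side of the jar.
- **Unscrewing:** The lid turned with the fingers without slipping and rose about 3.5 mm. The jar stayed square between the jaws.
- **Final position:** The lid's lower edge is about 22 mm above the mouth, worked out from the arm's rise. The tool's tilt reads about 0.1°. In the last pictures the jar is still clamped and the things around it are where they were.
- **Centring:** The arm's position and the scene view put the lid within about 1 mm of centre, and the wrist view within about 2 mm. My raw side-view estimate was about 4 mm off, but a finger hides that edge of the lid. Using the lid's known width instead brings it to about 1 mm.

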